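Press a stopper home with the bench quick clamp, then open the clamp

TASK

Use the quick clamp on the jig board to press the grey stopper fully home in the glass tube: pump the clamp's trigger again and again until the stopper's collar sits flush against the tube's rim and the trigger goes firm, then stop squeezing, because forcing it any further chips the glass. Move the stopper with the trigger only. Then pull back the release lever behind the handle and with it slide the clamp head all the way back to its open stop, leaving the stopper home and the other things on the bench where they stand.

Things in the scene. Friction and masses are not known exactly. Their poses are not given: they have to be found in the camera images.
- rig: Pale wooden jig board (130 x 420 x 15 mm) fixed to the bench, carrying a steel toothed bar 16 mm wide and, straight above it, a glass tube (40 mm outside, axis 108 mm high). Origin: on the bench under the bar. Its y axis runs along bar and tube: 'forward' is +y, from clamp head to tube; 'back' is -y; z up. Only handle, trigger and release lever stand above 136 mm.
- tube_mouth (a point): Centre of the tube's rim, where the collar must end up touching.
- collar_face (a point): Centre of the outer (back) face of the grey stopper's collar (48 mm across, 8 mm thick, 108 mm above the bench). Home when 8 mm back from the tube's rim.
- stopper (a joint): How far the stopper has been pushed in, m: home (collar against the rim, hard stop) at 0.024; starts at 0 to 0.010. It slides with a steady friction of about 8 N and stays where it is left.
- head (a joint): Clamp head's position along the bar, m: 0 = open stop at the back, grows forward; starts at 0.02 to 0.034. The pad meets the collar at about 0.040 + stopper value, so the stopper is home from about 0.064. It drags with 4 to 8 N. A ratchet with 6 mm teeth lets it go forward but not back (it may slip back up to 6 mm to the last tooth) unless the release lever is pulled.
- trigger (a joint): Trigger angle, rad: 0 at rest (springs back by itself), 0.28 at its hard stop; grows as its top moves back towards the handle. The first 0.08 to 0.19 is free play until its pawl bites a tooth; the rest of the stroke drives the head forward, 60 mm per rad, mostly 6 or 12 mm a stroke. Let it return fully to 0 for the next bite; at 0 its pawl is clear of the teeth. Pivot 155 mm below trigger_tip.
- trigger_tip (a point): Where to push, on the middle plane of the steel trigger (upright bar, 10 mm thick along the bar, 22 mm wide, free from 140 to 190 mm height), 12 mm below its top, 179 mm high; moves 43 mm back per stroke. Pushing it back alone drives the head on. Force: idle 1 to 3 N, head sliding 6 to 11, stopper moving 11 to 16, firm at home 18 to 22; above 30 (20 if squeezed on the handle) the glass may chip.
- handle_top (a point): Top centre of the dark grey handle, an upright post 28 mm wide and 14 mm thick along the bar, fixed on the clamp's head, 55 mm behind trigger_tip at rest; 192 mm above the bench. It moves with the head.
- release (a joint): Release lever angle, rad: about -0.03 to 0.12 at rest, 0.25 pulled back to its stop; the ratchet is free above about 0.15. It springs back when let go.
- release_tip (a point): On the middle plane of the release lever, 12 mm below its top, 172 mm high: an upright flat steel tab behind the handle, 8 mm thick along the bar, 22 mm wide, free from 125 to 184 mm height, with 42 mm of free space between it and the handle. Pulled back it takes about 2 N and 25 mm to its stop; pulling on with 4 to 8 N slides the whole head back.
- crucible: Bystander: small white ceramic bowl (66 mm wide, 45 mm high), origin at its underside.
- slotted_mass: Bystander: brass mass (44 mm wide, 50 mm high), origin at its underside.
- spanner: Bystander: steel spanner 150 mm long lying flat near the robot.
- reagent: Bystander: amber glass bottle (56 mm wide, 120 mm high), origin at its underside.
- pad: Round rubber pad (32 mm) on the head's front that pushes the collar, backed by a stiff spring (28 N per mm). Origin 45 mm behind its face and 108 mm below its centre.

How it is judged (in metres and radians):
On the way:
1. with the trigger squeezed, the stopper is within 1.2 mm of home and the pad presses it with more than 14 N (value of joint stopper above 0.0228 m and contact force between pad and anything else above 14 N and value of joint trigger above 0.05 rad), for 0.1 s.
At the end, for the whole second after the job is handed in: The stopper is home within 1.5 mm, the clamp's head is at rest within 5 mm of its open stop, and trigger and release lever are let go and back at rest (value of joint stopper above 0.0225 m and value of joint head below 0.005 m and value of joint trigger below 0.04 rad and value of joint release below 0.15 rad and velocity of joint head below 0.01 m/s); the robot touches nothing.
It fails at once if the pad presses the stopper with more than 45 N (the glass chips) (contact force between pad and anything else above 45 N).
It fails at once if the stopper is driven in by anything but the trigger (velocity of joint stopper above 0.006 m/s and value of joint trigger below 0.02 rad).
It fails at once if a thing on the bench is displaced by more than 30 mm (distance of any of crucible, slotted_mass, spanner, reagent from where it was at the start of the episode above 0.03 m).
It also fails if it takes over 67 s, if anything falls off the work surface, if the arm or the gripper's body presses on something with over 40 N, if the wrist force passes 120 N, or if a joint passes its speed limit or range.

ROBOT

A 6-joint arm with a two-finger parallel gripper is mounted at the origin on the work surface. World frame = base frame: x ahead of the robot, y to its left, z up, the work surface at z = 0. Lengths are in mm, angles in rad, forces in N, time in s.
With the tool pointing down it reaches from about 350 to 775 mm from the base axis. Payload 7.3 kg.
Tool frame: the origin (TCP) lies midway between the tips of the shut fingers; the grasp point (between the pads) lies 19 mm behind it; z points along the fingers, x is the direction in which the jaws open and shut, and the axes are right-handed (so a half turn about z gives the same grasp; the last joint's range is limited). The gripper opens to 92 mm and grips with 3 to 60 N. Pads are 19 mm wide; open, the fingers measure 130 mm over their backs; the gripper's body (75 mm by 190 mm) begins 47 mm behind the grasp point.
Start: joints at [1.142, 0.342, 1.524, -0, 1.275, -0.146], TCP at [146.484, 504.17, 226.741] pointing down, gripper open.
Joint ranges: [-2.53, 2.53], [-0.77, 2.02], [0.04, 2.7], [-1, 4.14], [0.28, 2.66], [-3.11, 3.11]. Speed limits (rad/s): [2.57, 2.57, 3.14, 3.14, 3.14, 3.14].

INTERFACE

Orientations are given as [roll, pitch, yaw] about the fixed x, y, z axes, in that order (R = Rz(yaw) Ry(pitch) Rx(roll)).
In Python, from plant import bot gives the robot as it stands.
- The arm moves only by the shell command python3 -m pendant 'ROWS' [OPENING]. ROWS is JSON, a list of rows, each an object with "linear": the shift along the world's x, y, z in mm, a list of three; "twist": the turn about the world's z in degrees. In form: [{"linear": [x, y, z], "twist": twist}, ...]. A call has 1 to 20 rows; each row is the pose to reach, as a shift and turn from the pose commanded when the call began; what a row does not reach only later rows make up. A row lasts 1/8 s, in which the tool goes at most 62.5 mm and 10.7 degrees, less where a joint would pass 70% of its speed; a pose out of reach is approached as far as the arm can. A call with a gripper value outside its range is refused whole. OPENING is the closure in counts, from 0 (fully open) to 255 (shut), set as the call begins (- or left out, the last holds). The fingers move at their own pace and stop on an object; the grip force is fixed at half the most. Time passes only in rows, so rows that repeat a pose let the fingers close. It gives the time, the measured TCP pose, the force and the opening at its end, in the units of the state.
- bot.get_obs(): the state, without advancing time (a new reading comes with each control period).
- bot.capture(name): name is "side" or "top"; returns a dict with "frame" (400x640x3 uint8, blue, green, red), "z_map" (400x640 float32, mm along the optical axis (not along the pixel's ray), 0 where there is no reading), "fx", "fy", "cx", "cy" (pixels), "rvec" (rotation vector, rad) and "tvec" (3), from world to camera coordinates, as OpenCV has them. Camera axes: x right, y down, z forward; pixel columns grow to the right and rows downward; lengths in mm; the calibration is good to about 2 mm. A picture is of the moment at which its call begins.
- bot.close_job(): hands the job in, once; it reports no verdict.
The state is a dict: "time": time; "joint_positions": joint angles; "dq": joint speeds; "tau": joint torques, N m; "tool_pos": TCP position; "tcp_rot": TCP orientation; "contact_force": force on the tool from outside, world axes, zero at the start; "moment": the same for the moment, N m; "grip_width": finger opening in mm.
Only numpy, scipy, OpenCV 4.12 (cv2) and the standard library are available. Lean on these libraries where they do the work, as an engineer would, in place of code of your own. Each camera call takes 0.05 s, during which the arm holds its last target. There are 200 camera calls.

## Working session

There is one attempt and no reset: what is moved stays moved. The work goes in short steps, Python scripts to look and compute and a shell command to move; the robot and the scene stay as the last step left them, time stands still between calls to the robot, and variables do not carry over. Pictures are saved under pics/ and viewed, about 8 in all and at most 12, crops included, and the job is handed in when it is done.

```bash
mkdir -p pics; cat > h.py <<'E'
import numpy as np, cv2
from plant import bot
def cap(n):
    c=bot.capture(n); R=cv2.Rodrigues(np.array(c["rvec"],float))[0]; t=np.array(c["tvec"],float).ravel()
    v,u=np.mgrid[0:400,0:640]; z=c["z_map"]
    P=np.stack([(u-c["cx"])/c["fx"]*z,(v-c["cy"])/c["fy"]*z,z],-1)
    W=(P-t)@R   # R^T (P-t)
    W[z<=0]=np.nan
    return c,W
E
python3 - <<'E'
from h import *
for n in("top","side"):
    c,W=cap(n); cv2.imwrite(f"pics/{n}0.png",c["frame"]); np.save(f"{n}0.npy",W)
    R=cv2.Rodrigues(np.array(c["rvec"],float))[0]; print(n,(-R.T@np.array(c["tvec"]).ravel()).round())
print(bot.get_obs())
E
```

```text
top [ 425. -104.  971.]
side [  40. -776.  653.]
{'time': 0.1, 'joint_positions': array([ 1.14199181e+00,  3.42624013e-01,  1.52490695e+00,  7.81016909e-06,
        1.27545125e+00, -1.46023284e-01]), 'dq': array([-0.00043039, -0.00216379, -0.00343291,  0.00111448, -0.00027452,
        0.00045646]), 'tau': array([ 3.90325542e-03, -4.31999409e+01, -2.44703901e+01,  7.21819396e-02,
        5.24587242e-02, -6.45340788e-05]), 'tool_pos': array([146.3209421 , 503.80967161, 226.13462701]), 'tcp_rot': array([-3.14138308e+00,  1.37368682e-03,  1.28801296e+00]), 'contact_force': array([ 0.82339945, -0.8536341 ,  0.09586273]), 'moment': array([-0.03635793, -0.01635676,  0.04711387]), 'grip_width': 91.79347986747425}
```

View pics/top0.png

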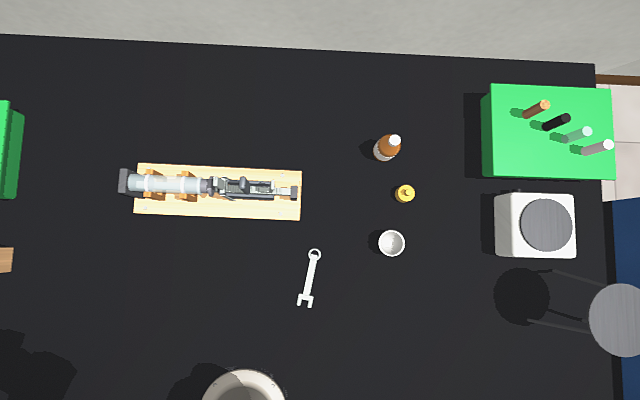

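View pics/side0.png

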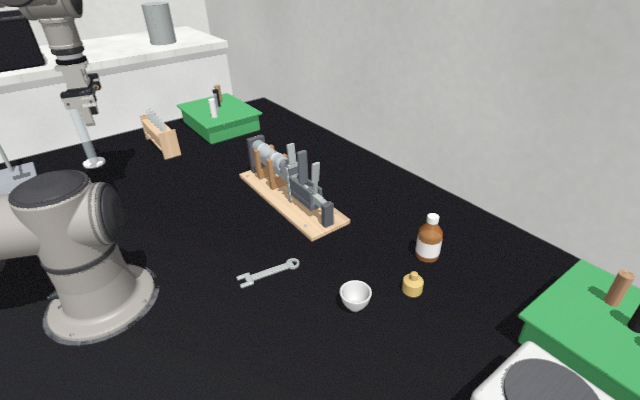

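The top view shows the rig at px (120–300, 165–220) with the tube to the left (+y world) and the clamp head to the right. The bystanders are at (315,280), (392,243), (404,193) and (388,148). Next I'll crop in and extract points.

```bash
python3 - <<'E'
from h import *
a=cv2.imread("pics/top0.png")[155:230,110:310]; b=cv2.imread("pics/side0.png")[125:245,230:355]
a=cv2.resize(a,None,fx=4,fy=4,interpolation=2); b=cv2.resize(b,(312,300),interpolation=2)
cv2.imwrite("pics/c0.png",np.vstack([a, np.pad(b,((0,0),(0,a.shape[1]-312),(0,0)))]))
W=np.load("top0.npy"); S=np.load("side0.npy")
# board: wood-top points
for n,W in(("top",W),("side",S)):
    m=(abs(W[...,2]-15)<5)
    import sys
    box=np.zeros(m.shape,bool)
    if n=="top": box[160:222,118:304]=1
    else: box[130:240,235:352]=1
    q=W[m&box]; r=cv2.minAreaRect(q[:,:2].astype(np.float32)); print(n,"board",len(q),r)
    q=W[box]; q=q[q[:,2]>138]; print(n,"above138",len(q)); 
    np.savetxt(sys.stdout,q[np.argsort(q[:,1])][::max(1,len(q)//50)],fmt="%.0f")
E
```

```text
top board 4983 ((545.5013427734375, 84.76541900634766), (419.69757080078125, 130.10272216796875), 89.14419555664062)
top above138 292
533 -64 181
544 -63 182
532 -62 185
539 -61 180
550 -61 181
539 -59 181
532 -59 171
535 -57 180
546 -57 180
535 -53 147
546 -5 152
548 -5 152
543 -5 185
550 -5 169
542 -4 165
552 -4 186
532 -4 154
533 -3 169
547 -3 190
532 -2 144
534 -1 188
549 -1 191
555 -1 192
530 0 139
544 1 192
548 1 192
551 2 187
542 3 192
552 3 192
531 4 183
534 5 190
553 6 191
531 6 161
532 7 187
547 8 189
550 49 142
553 50 141
551 50 149
537 51 144
544 51 156
555 51 157
538 52 162
543 52 161
541 52 171
540 53 180
544 53 180
551 53 180
537 54 185
543 54 186
534 55 145
551 55 191
549 56 188
538 57 191
549 57 191
553 58 190
544 59 190
535 60 153
540 61 190
553 62 188
side board 2046 ((562.1531982421875, 236.7023162841797), (738.6514892578125, 166.45558166503906), 83.35894775390625)
side above138 474
541 -67 179
538 -65 170
539 -64 164
546 -64 179
533 -64 177
537 -63 179
537 -63 161
534 -62 162
553 -62 152
548 -61 183
536 -61 184
550 -60 141
533 -60 179
555 -59 144
540 -8 151
552 -7 177
546 -6 187
550 -6 186
537 -5 187
546 -5 175
554 -5 187
549 -5 165
549 -4 150
549 -4 155
533 -4 146
534 -4 169
542 -3 139
545 -3 186
556 -3 153
558 -2 170
530 -2 143
543 -1 192
549 -1 166
554 1 190
530 3 186
531 5 187
537 8 190
542 48 155
544 50 169
539 51 142
548 51 164
549 52 181
537 52 145
549 52 169
540 53 178
556 53 164
541 53 183
544 54 176
535 54 142
541 55 174
539 56 177
533 57 181
542 59 190
```

View pics/c0.png

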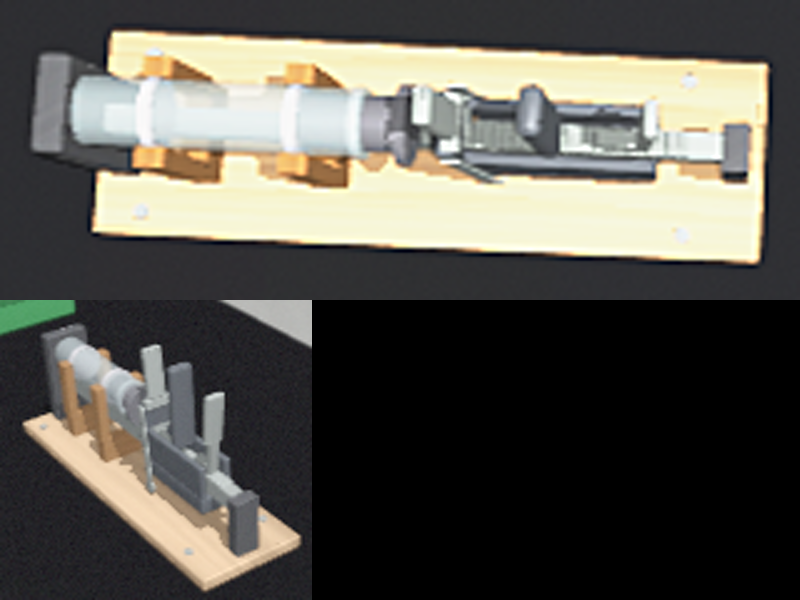

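```bash
cat >> h.py <<'E'
import math
A=-0.015; F=np.array([math.sin(-A),math.cos(A)]); O=np.array([545.5,84.8])
def rig(W): # lateral s, along f, z
    d=W[...,:2]-O; return np.stack([d@np.array([F[1],-F[0]]),d@F,W[...,2]],-1)
E
python3 - <<'E'
from h import *
for n in("top","side"):
    q=rig(np.load(n+"0.npy")).reshape(-1,3); q=q[(abs(q[:,0])<70)&(abs(q[:,1])<215)&(q[:,2]>20)]
    for lo,hi in((-100,-130),): pass
    hd=q[(q[:,2]>140)]
    for nm,a,b in(("rel",-170,-120),("han",-110,-60),("tri",-50,0)):
        g=hd[(hd[:,1]>a)&(hd[:,1]<b)]; t=g[g[:,2]>170]
        print(n,nm,len(g),"all f",np.percentile(t[:,1],[3,50,97]).round(1),"s",np.percentile(g[:,0],[3,97]).round(1),"ztop",np.percentile(g[:,2],98).round(1))
        tt=g[g[:,2]>g[:,2].max()-3]; print("   top f",tt[:,1].min().round(1),tt[:,1].mean().round(1),tt[:,1].max().round(1))
    for f in range(-50,70,3):
        g=q[(abs(q[:,1]-f)<1.5)&(abs(q[:,0])<28)&(q[:,2]<136)]
        if len(g)>2: print(f,len(g),"zmax",g[:,2].max().round(),"s",g[g[:,2]>70][:,0].min().round() if (g[:,2]>70).any() else "", g[g[:,2]>70][:,0].max().round() if (g[:,2]>70).any() else "",end=" | ")
    print()
E
```

```text
top rel 47 all f [-148.6 -145.1 -141.3] s [-11.1   8.8] ztop 185.0
   top f -148.4 -146.1 -142.2
top han 123 all f [-89.5 -84.  -77.1] s [-13.8  11.3] ztop 192.5
   top f -85.7 -82.9 -79.8
top tri 114 all f [-32.6 -29.4 -23.3] s [-10.9   9.6] ztop 192.5
   top f -30.5 -27.3 -23.5
-50 21 zmax 100.0 s -20.0 18.0 | -47 28 zmax 101.0 s -20.0 18.0 | -44 25 zmax 101.0 s -20.0 17.0 | -41 32 zmax 102.0 s -21.0 22.0 | -38 34 zmax 132.0 s -23.0 22.0 | -35 72 zmax 134.0 s -23.0 22.0 | -32 32 zmax 134.0 s -23.0 22.0 | -29 15 zmax 133.0 s -23.0 22.0 | -26 7 zmax 126.0 s -22.0 22.0 | -23 8 zmax 125.0 s -20.0 -11.0 | -20 3 zmax 123.0 s -12.0 -8.0 | -8 5 zmax 86.0 s -8.0 -2.0 | -5 74 zmax 133.0 s -24.0 23.0 | -2 25 zmax 133.0 s -24.0 21.0 | 1 31 zmax 132.0 s -23.0 21.0 | 4 6 zmax 128.0 s -5.0 11.0 | 7 18 zmax 125.0 s -16.0 14.0 | 10 17 zmax 125.0 s -16.0 14.0 | 13 18 zmax 125.0 s -16.0 14.0 | 16 20 zmax 123.0 s -16.0 14.0 | 19 19 zmax 128.0 s -16.0 20.0 | 22 42 zmax 129.0 s -21.0 19.0 | 25 21 zmax 130.0 s -21.0 21.0 | 28 22 zmax 128.0 s -19.0 18.0 | 31 23 zmax 128.0 s -19.0 18.0 | 34 21 zmax 129.0 s
[... 1020 characters left out ...]
 s -23.0 4.0 | 1 10 zmax 130.0 s -23.0 3.0 | 4 9 zmax 128.0 s -22.0 -7.0 | 10 3 zmax 78.0 s -8.0 -7.0 | 13 9 zmax 126.0 s -15.0 -2.0 | 16 12 zmax 124.0 s -17.0 8.0 | 19 21 zmax 130.0 s -22.0 9.0 | 22 24 zmax 129.0 s -22.0 14.0 | 25 9 zmax 129.0 s -18.0 -3.0 | 28 6 zmax 129.0 s -13.0 5.0 | 31 13 zmax 128.0 s -19.0 -3.0 | 34 9 zmax 127.0 s -20.0 11.0 | 37 14 zmax 128.0 s -19.0 3.0 | 40 14 zmax 127.0 s -21.0 8.0 | 43 9 zmax 128.0 s -19.0 4.0 | 46 16 zmax 127.0 s -23.0 -1.0 | 49 34 zmax 128.0 s -27.0 24.0 | 52 113 zmax 128.0 s -28.0 11.0 | 55 38 zmax 128.0 s -25.0 26.0 | 58 19 zmax 130.0 s -27.0 25.0 | 61 9 zmax 125.0 s -13.0 27.0 | 64 21 zmax 129.0 s -26.0 25.0 | 67 11 zmax 129.0 s -17.0 -3.0 |
```

```bash
python3 -m pendant '[{"linear":[40,-41,15],"twist":-8},{"linear":[80,-83,15],"twist":-16},{"linear":[120,-124,15],"twist":-24},{"linear":[160,-165,15],"twist":-32},{"linear":[200,-207,15],"twist":-40},{"linear":[240,-248,15],"twist":-48},{"linear":[280,-290,15],"twist":-56},{"linear":[320,-331,15],"twist":-64},{"linear":[360,-370,15],"twist":-72},{"linear":[397,-405,10],"twist":-74.7},{"linear":[397,-405,10],"twist":-74.7},{"linear":[397,-405,10],"twist":-74.7}]' 255
```

```text
time: 1.6
tool_pos: [542.9, 99.4, 236.2]
tcp_rot: [-3.141, 0.002, -0.016]
contact_force: [-0.0, 0.6, 0.0]
grip_width: 0.3
```

The collar's back face is about 6 mm behind the board centre and the rim is at +18, so the stopper is at about 8 mm. The pad-to-collar gap is about 13 mm. That leaves the head about 30 mm to go to home. I'll lower in front of the trigger and look for contact.

```bash
python3 -m pendant '[{"linear":[1.5,-6,-30],"twist":0},{"linear":[1.5,-10,-62],"twist":0},{"linear":[1.5,-10,-66],"twist":0},{"linear":[1.5,-16,-66],"twist":0},{"linear":[1.5,-20,-66],"twist":0},{"linear":[1.5,-24,-66],"twist":0},{"linear":[1.5,-26,-66],"twist":0},{"linear":[1.5,-28,-66],"twist":0},{"linear":[1.5,-30,-66],"twist":0},{"linear":[1.5,-30,-66],"twist":0}]'; python3 - <<'E'
from h import *
for n in("top","side"):
    c,W=cap(n); cv2.imwrite(f"pics/{n}1.png",c["frame"]); np.save(f"{n}1.npy",W)
a=cv2.imread("pics/top1.png")[100:260,80:340]; b=cv2.imread("pics/side1.png")[60:260,200:400]
a=cv2.resize(a,(520,320)); cv2.imwrite("pics/c1.png",np.vstack([a,np.pad(cv2.resize(b,(280,280)),((0,0),(0,240),(0,0)))]))
E
```

```text
time: 2.85
tool_pos: [545.0, 69.0, 170.7]
tcp_rot: [3.142, -0.0, -0.016]
contact_force: [-0.0, 0.4, 1.0]
grip_width: 0.4
```

View pics/c1.png

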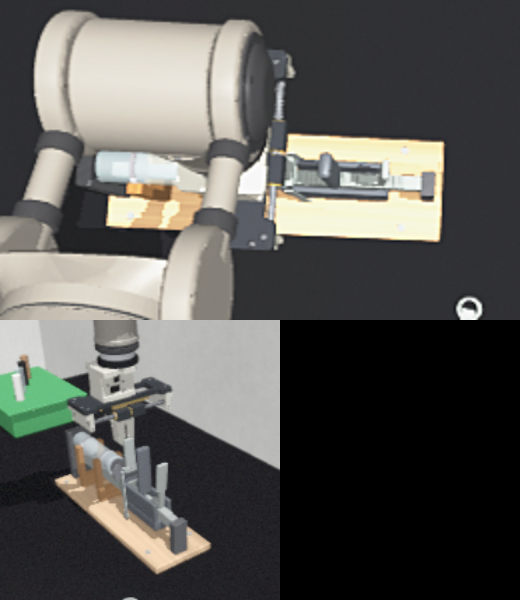

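Fingers are just in front of the trigger and centred on it. The handle stays visible to both cameras. First stroke, in two parts.

```bash
cat >> h.py <<'E'
def handle():
    r=[]
    for n in("top","side"):
        c,W=cap(n); q=rig(W).reshape(-1,3); q=q[(abs(q[:,0])<14)&(q[:,1]<-15)&(q[:,1]>-210)&(q[:,2]>138)&(q[:,2]<197)]
        # dark-handle: back face cluster between release and trigger
        h,e=np.histogram(q[:,1],bins=np.arange(-210,-10,2)); r.append([(int(e[i]),int(h[i])) for i in range(len(h)) if h[i]>3])
        np.save(n+"_q.npy",q)
    return r
E
python3 -m pendant '[{"linear":[0,-3,0],"twist":0},{"linear":[-0.1,-8,0],"twist":0},{"linear":[-0.2,-13,0],"twist":0},{"linear":[-0.3,-18,0],"twist":0},{"linear":[-0.3,-20,0],"twist":0}]'
python3 -m pendant '[{"linear":[0,-4,0],"twist":0},{"linear":[-0.1,-8,0],"twist":0},{"linear":[-0.2,-12,0],"twist":0},{"linear":[-0.2,-15,0],"twist":0},{"linear":[-0.3,-17,0],"twist":0},{"linear":[-0.3,-17,0],"twist":0}]'
python3 -c "
from h import *
for r in handle(): print(r)"
```

```text
time: 3.58
tool_pos: [544.6, 50.5, 170.4]
tcp_rot: [-3.138, 0.0, -0.016]
contact_force: [1.4, 9.3, -2.3]
grip_width: 0.0
time: 4.32
tool_pos: [544.2, 42.3, 169.7]
tcp_rot: [-3.124, 0.0, -0.015]
contact_force: [4.5, 41.9, -5.4]
grip_width: 0.7
[(-128, 18), (-126, 13), (-124, 13), (-122, 13), (-78, 23), (-76, 23), (-74, 15)]
[(-130, 9), (-128, 55), (-126, 41), (-124, 14), (-122, 6), (-80, 11), (-78, 67), (-76, 60), (-74, 24), (-72, 15), (-70, 8), (-66, 5), (-62, 5), (-60, 4), (-58, 10), (-56, 16), (-54, 24), (-52, 9)]
```

The head moved 12 mm forward on this stroke, to the trigger's hard stop. The arm's compliance is about 4 N/mm. I'll back off so the trigger returns, then check the head.

```bash

python3 -m pendant '[{"linear":[0.2,15,0],"twist":0},{"linear":[0.5,35,0],"twist":0},{"linear":[0.8,56,0],"twist":0},{"linear":[0.8,56,0],"twist":0}]'
python3 -c "
from h import *
for r in handle(): print(r)"
```

```text
time: 4.92
tool_pos: [545.0, 88.9, 170.7]
tcp_rot: [3.141, 0.0, -0.014]
contact_force: [0.2, 0.2, 0.1]
grip_width: 0.4
[(-126, 24), (-124, 13), (-122, 13), (-120, 10), (-78, 38), (-76, 20), (-74, 17), (-72, 15), (-70, 15), (-68, 12), (-66, 12), (-24, 9), (-22, 33), (-20, 14), (-18, 5)]
[(-130, 4), (-128, 29), (-126, 63), (-124, 22), (-122, 11), (-120, 5), (-80, 23), (-78, 65), (-76, 52), (-74, 15), (-72, 17), (-70, 5), (-68, 7), (-26, 8), (-24, 23), (-22, 33), (-20, 45), (-18, 22), (-16, 4)]
```

```bash

python3 -m pendant '[{"linear":[-0.1,-8,0],"twist":0},{"linear":[-0.2,-16,0],"twist":0},{"linear":[-0.3,-21,0],"twist":0},{"linear":[-0.4,-26,0],"twist":0},{"linear":[-0.4,-26,0],"twist":0}]'
python3 -m pendant '[{"linear":[0,-3,0],"twist":0},{"linear":[-0.1,-6,0],"twist":0},{"linear":[-0.1,-6,0],"twist":0}]'
python3 -c "
from h import *
for r in handle(): print(r)"
```

```text
time: 5.65
tool_pos: [544.9, 63.6, 170.7]
tcp_rot: [-3.137, -0.0, -0.017]
contact_force: [1.6, 11.6, -0.3]
grip_width: 0.5
time: 6.02
tool_pos: [544.6, 58.3, 170.0]
tcp_rot: [-3.136, 0.0, -0.017]
contact_force: [2.7, 14.0, -5.2]
grip_width: 0.5
[(-126, 11), (-124, 11), (-122, 13), (-120, 10), (-68, 6), (-66, 46), (-64, 18), (-62, 15), (-60, 15), (-58, 15), (-56, 4)]
[(-128, 10), (-126, 42), (-124, 41), (-122, 24), (-70, 9), (-68, 34), (-66, 70), (-64, 36), (-62, 21), (-60, 7), (-58, 6), (-56, 4), (-48, 9), (-46, 8), (-44, 11), (-42, 12), (-40, 20), (-38, 21), (-36, 4)]
```

```bash

python3 -m pendant '[{"linear":[0,-2,0],"twist":0},{"linear":[0,-3,0],"twist":0},{"linear":[0,-3,0],"twist":0}]'
python3 -m pendant '[{"linear":[0,-1.5,0],"twist":0},{"linear":[0,-1.5,0],"twist":0}]'
```

```text
time: 6.5
tool_pos: [544.4, 56.2, 169.8]
tcp_rot: [-3.135, 0.001, -0.017]
contact_force: [2.9, 17.5, -5.6]
grip_width: 0.4
time: 6.75
tool_pos: [544.4, 55.8, 169.8]
tcp_rot: [-3.133, 0.001, -0.017]
contact_force: [3.1, 22.0, -7.0]
grip_width: 0.4
```

Firm at y≈56, which could be the hard stop (predicted about 54). I'll return the trigger and check the head and collar.

```bash

python3 -m pendant '[{"linear":[0.2,15,0],"twist":0},{"linear":[0.5,30,0],"twist":0},{"linear":[0.8,48.5,0],"twist":0},{"linear":[0.8,48.5,0],"twist":0}]'
python3 - <<'E'
from h import *
for r in handle(): print(r)
for n in ("top","side"):
    c,W=cap(n)
    cv2.imwrite(f"pics/{n}2.png",c["frame"]); q=rig(W).reshape(-1,3)
    for f in range(-30,30,2):
        g=q[(abs(q[:,1]-f)<1)&(abs(q[:,0])<28)&(q[:,2]<136)&(q[:,2]>90)]
        if len(g)>2: print(f,len(g),"z",g[:,2].max().round(),"s",g[:,0].min().round(),g[:,0].max().round(),end=" | ")
    print()
b=cv2.imread("pics/side2.png")[120:250,230:360]; cv2.imwrite("pics/c2.png",cv2.resize(b,(600,600),interpolation=2))
E
```

```text
time: 7.25
tool_pos: [545.5, 101.1, 170.8]
tcp_rot: [3.141, -0.0, -0.014]
contact_force: [-0.3, -1.3, 0.1]
grip_width: 0.4
[(-114, 25), (-112, 15), (-110, 11), (-108, 8), (-106, 5), (-66, 44), (-64, 17), (-62, 14), (-60, 15), (-58, 14), (-56, 13), (-54, 12)]
[(-116, 18), (-114, 67), (-112, 29), (-110, 8), (-68, 26), (-66, 75), (-64, 41), (-62, 17), (-60, 11), (-58, 6), (-56, 5)]
-30 10 z 101.0 s -20.0 20.0 | -28 4 z 101.0 s -14.0 19.0 | -26 6 z 100.0 s -19.0 19.0 | -24 7 z 100.0 s -19.0 19.0 | -22 7 z 99.0 s -19.0 19.0 | -20 6 z 101.0 s -19.0 19.0 | -18 7 z 100.0 s -19.0 18.0 | -16 7 z 101.0 s -22.0 18.0 | -14 11 z 113.0 s -23.0 22.0 | -12 35 z 134.0 s -23.0 22.0 | -10 39 z 132.0 s -23.0 23.0 | -8 19 z 132.0 s -23.0 23.0 | -6 9 z 135.0 s -21.0 22.0 | -4 10 z 133.0 s -23.0 22.0 | -2 4 z 125.0 s -21.0 18.0 | 0 6 z 128.0 s -19.0 17.0 | 4 3 z 120.0 s -13.0 -9.0 | 6 11 z 126.0 s -22.0 23.0 | 8 10 z 125.0 s -24.0 21.0 | 10 3 z 120.0 s -23.0 -19.0 | 12 3 z 124.0 s -23.0 -19.0 | 14 3 z 121.0 s -23.0 -19.0 | 
-26 3 z 101.0 s -18.0 -17.0 | -24 3 z 99.0 s -20.0 -13.0 | -16 7 z 121.0 s -24.0 -14.0 | -14 16 z 133.0 s -24.0 10.0 | -12 27 z 135.0 s -24.0 11.0 | -10 57 z 135.0 s -23.0 11.0 | -8 41 z 135.0 s -23.0 14.0 | -6 13 z 133.0 s -23.0 10.0 | -4 3 z 132.0 s -22.0 16.0 | 6 15 z 130.0 s -24.0 -5.0 | 8 10 z 131.0 s -23.0 -7.0 | 10 5 z 124.0 s -21.0 -10.0 | 12 7 z 130.0 s -24.0 -8.0 | 22 7 z 130.0 s -16.0 -6.0 | 24 7 z 128.0 s -20.0 2.0 | 26 5 z 128.0 s -21.0 0.0 | 28 3 z 129.0 s -9.0 5.0 |
```

View pics/c2.png

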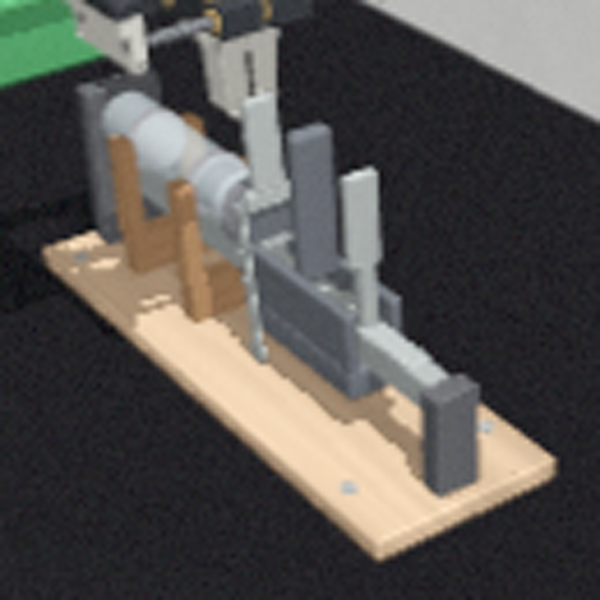

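Side view: the tube's rim is at about (235,185) and the collar is nearly up to it, with the head right behind. The collar has about 5–6 mm left (front ~13, rim ~18.5). Final stroke, gently with force reads.

```bash

python3 -m pendant '[{"linear":[-0.1,-8,0],"twist":0},{"linear":[-0.2,-14,0],"twist":0},{"linear":[-0.3,-18,0],"twist":0},{"linear":[-0.3,-20,0],"twist":0},{"linear":[-0.3,-22,0],"twist":0},{"linear":[-0.3,-22,0],"twist":0}]'
python3 -m pendant '[{"linear":[0,-1.5,0],"twist":0},{"linear":[0,-3,0],"twist":0},{"linear":[0,-3,0],"twist":0}]'
python3 -c "
from h import *
print(handle()[1])"
```

```text
time: 8.2
tool_pos: [545.3, 80.2, 171.1]
tcp_rot: [-3.137, -0.001, -0.016]
contact_force: [1.1, 11.5, 1.9]
grip_width: 0.3
time: 8.57
tool_pos: [545.2, 77.3, 170.8]
tcp_rot: [-3.137, -0.001, -0.016]
contact_force: [-0.8, 12.5, 0.2]
grip_width: 0.9
[(-112, 7), (-110, 34), (-108, 54), (-106, 17), (-104, 7), (-62, 18), (-60, 57), (-58, 62), (-56, 18), (-54, 10), (-52, 9), (-50, 7), (-32, 9), (-30, 18), (-28, 31), (-26, 17), (-24, 9), (-22, 12), (-20, 16), (-18, 13)]
```

```bash
for i in 1 2; do
python3 -m pendant '[{"linear":[0,-1,0],"twist":0},{"linear":[0,-1,0],"twist":0}]' | egrep 'pos|force'; done
```

```text
tool_pos: [545.2, 76.6, 170.8]
contact_force: [0.3, 13.1, -0.0]
tool_pos: [545.2, 75.7, 170.7]
contact_force: [0.7, 13.0, -0.5]
```

```bash
for i in 1 2; do
python3 -m pendant '[{"linear":[0,-1,0],"twist":0},{"linear":[0,-1,0],"twist":0}]' | egrep 'pos|force'; done
```

```text
tool_pos: [545.2, 75.1, 170.7]
contact_force: [1.4, 14.7, -1.0]
tool_pos: [545.2, 74.6, 170.6]
contact_force: [1.0, 16.5, -0.8]
```

The force is now rising and the tip is slowing, so it's going firm at the predicted spot (y≈74.5).

```bash
for i in 1 2; do
python3 -m pendant '[{"linear":[0,-1,0],"twist":0},{"linear":[0,-1,0],"twist":0}]' | egrep 'time|pos|force'; done; python3 - <<'E'
from h import *
print(handle()[1])
c,W=cap("side"); cv2.imwrite("pics/side3.png",c["frame"])
cv2.imwrite("pics/c3.png",cv2.resize(c["frame"][140:220,250:330],(640,640),interpolation=2))
E
```

```text
time: 9.93
tool_pos: [545.2, 74.1, 170.6]
contact_force: [1.8, 19.1, -0.3]
time: 10.18
tool_pos: [545.1, 73.6, 170.5]
contact_force: [1.0, 20.5, -1.2]
[(-114, 20), (-112, 47), (-110, 41), (-108, 16), (-60, 33), (-58, 72), (-56, 40), (-54, 9), (-52, 10), (-50, 6), (-48, 8), (-36, 7), (-34, 12), (-32, 16), (-30, 14), (-28, 15), (-26, 9), (-24, 17), (-22, 15), (-20, 7)]
```

View pics/c3.png

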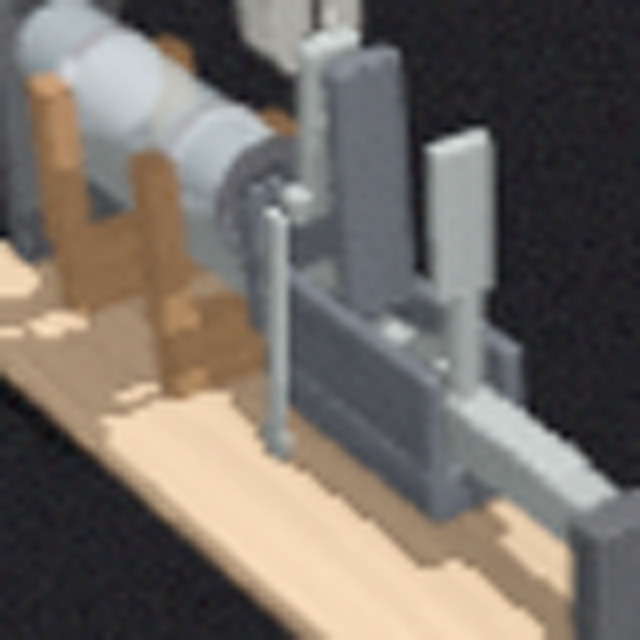

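Collar is flush on the rim at about (235,190), and the trigger is firm at 20.5 N well before its own hard stop. I'll back off, lift, and measure the gap between lever and handle.

```bash

python3 -m pendant '[{"linear":[0.2,10,0],"twist":0},{"linear":[0.5,22,0],"twist":0},{"linear":[0.6,32,5],"twist":0},{"linear":[0.6,34,35],"twist":0},{"linear":[0.6,34,70],"twist":0},{"linear":[0.6,34,70],"twist":0}]'
python3 - <<'E'
from h import *
for r in handle(): print(r)
for n in("top","side"):
    q=np.load(n+"_q.npy")
    for a,b in((-130,-90),(-75,-40)):
        for z in(140,155,170,180):
            g=q[(q[:,1]>a)&(q[:,1]<b)&(abs(q[:,2]-z)<6)]
            if len(g)>3: print(n,a,z,np.percentile(g[:,1],[5,50,95]).round(1),g[:,0].mean().round(1))
E
```

```text
time: 11.08
tool_pos: [547.3, 103.1, 243.9]
tcp_rot: [3.141, -0.006, -0.016]
contact_force: [-0.1, -0.3, -0.9]
grip_width: 0.1
[(-108, 28), (-106, 9), (-104, 13), (-102, 7), (-100, 6), (-60, 46), (-58, 19), (-56, 18), (-54, 14), (-52, 16), (-50, 9), (-48, 11), (-46, 4)]
[(-112, 7), (-110, 17), (-108, 58), (-106, 31), (-104, 10), (-64, 4), (-62, 32), (-60, 69), (-58, 42), (-56, 13), (-54, 7), (-52, 12)]
top -130 155 [-107.6 -107.4 -102.5] -2.4
top -130 170 [-107.4 -107.1 -104. ] -3.2
top -130 180 [-107.  -103.8  -99.6] -0.8
top -75 140 [-59.2 -56.9 -52.4] -7.2
top -75 155 [-59.4 -59.  -51.2] -3.4
top -75 170 [-59.1 -58.8 -52.9] -3.4
top -75 180 [-59.3 -58.8 -46.6] -3.5
side -130 140 [-109.4 -107.4 -103.6] -1.4
side -130 155 [-109.  -107.1 -102.8] -2.0
side -130 170 [-109.8 -106.8 -103. ] -1.8
side -130 180 [-109.3 -105.7 -100.7] -0.5
side -75 140 [-61.1 -58.4 -51.4] -3.0
side -75 155 [-60.5 -58.4 -52.3] -2.2
side -75 170 [-61.9 -59.  -52.6] -3.2
side -75 180 [-61.5 -58.4 -51.2] -2.2
```

Lever front face is at f≈-99.5 and handle back at f≈-59.5, so the gap centre is at world (543.5, 5). I'll move over it and go down.

```bash

python3 -m pendant '[{"linear":[-1.5,-40,0],"twist":0},{"linear":[-3,-80,0],"twist":0},{"linear":[-3.5,-98,0],"twist":0},{"linear":[-3.5,-98,0],"twist":0},{"linear":[-3.5,-98,-30],"twist":0},{"linear":[-3.5,-98,-55],"twist":0},{"linear":[-3.5,-98,-70],"twist":0},{"linear":[-3.5,-98,-82],"twist":0},{"linear":[-3.5,-98,-82],"twist":0}]'
python3 - <<'E'
from h import *
c,W=cap("side"); d,_=cap("top")
cv2.imwrite("pics/c4.png",np.hstack([cv2.resize(c["frame"][110:230,240:340],(375,450)),cv2.resize(d["frame"][130:240,200:300],(409,450))]))
E
```

```text
time: 12.3
tool_pos: [542.1, 5.6, 158.2]
tcp_rot: [-3.141, 0.001, -0.015]
contact_force: [0.3, 0.5, -0.1]
grip_width: 0.7
```

View pics/c4.png

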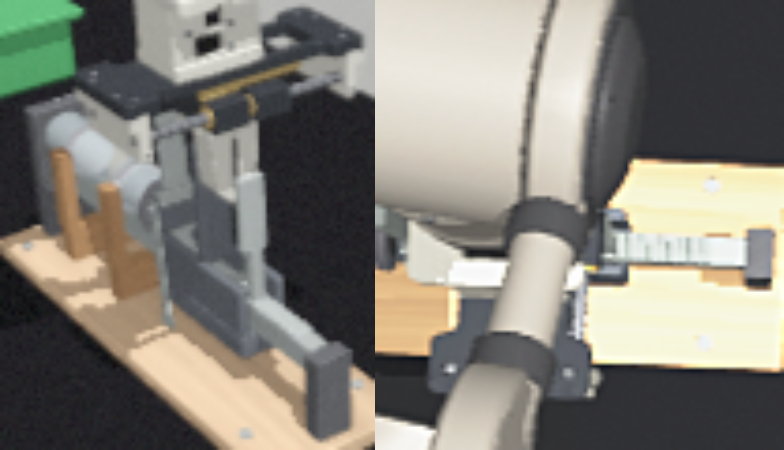

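The fingers are in the gap between handle and lever. Pulling back.

```bash

python3 -m pendant '[{"linear":[0,-5,0],"twist":0},{"linear":[0,-10,0],"twist":0},{"linear":[-0.1,-15,0],"twist":0},{"linear":[-0.2,-20,0],"twist":0},{"linear":[-0.3,-25,0],"twist":0},{"linear":[-0.4,-30,0],"twist":0},{"linear":[-0.5,-36,0],"twist":0},{"linear":[-0.5,-42,0],"twist":0},{"linear":[-0.6,-48,0],"twist":0},{"linear":[-0.7,-54,0],"twist":0},{"linear":[-0.8,-60,0],"twist":0},{"linear":[-0.9,-66,0],"twist":0},{"linear":[-1,-72,0],"twist":0},{"linear":[-1,-78,0],"twist":0},{"linear":[-1.1,-82,0],"twist":0},{"linear":[-1.2,-84,0],"twist":0}]'
python3 -c "
from h import *
for r in handle(): print(r)"
```

```text
time: 14.4
tool_pos: [541.0, -79.2, 158.7]
tcp_rot: [3.141, 0.0, -0.016]
contact_force: [-1.8, 4.4, -1.1]
grip_width: 0.5
[(-114, 8), (-112, 13), (-110, 14), (-108, 13), (-106, 12), (-104, 11), (-102, 10), (-60, 6), (-58, 21), (-56, 25), (-54, 6), (-52, 4)]
[(-190, 4), (-188, 18), (-186, 23), (-184, 21), (-182, 21), (-180, 11), (-178, 27), (-176, 46), (-174, 17), (-116, 14), (-114, 64), (-112, 26), (-110, 8), (-108, 10), (-106, 5)]
```

```bash

python3 -m pendant '[{"linear":[-0.1,-4,0],"twist":0},{"linear":[-0.1,-7,0],"twist":0},{"linear":[-0.1,-7,0],"twist":0}]' | egrep 'pos|force'
python3 -m pendant '[{"linear":[0,-3,0],"twist":0},{"linear":[0,-3,0],"twist":0}]' | egrep 'pos|force'
python3 -m pendant '[{"linear":[0,-2,0],"twist":0},{"linear":[0,-2,0],"twist":0}]' | egrep 'pos|force'
```

```text
tool_pos: [541.0, -86.3, 158.8]
contact_force: [-0.2, 2.7, -0.9]
tool_pos: [541.0, -88.7, 158.7]
contact_force: [-1.0, 5.3, -0.3]
tool_pos: [540.9, -89.6, 158.6]
contact_force: [-0.5, 9.1, -1.0]
```

```bash

python3 -m pendant '[{"linear":[0,-2,0],"twist":0},{"linear":[0,-2,0],"twist":0}]' | egrep 'pos|force'
python3 -c "
from h import *
for r in handle(): print(r)"
```

```text
tool_pos: [540.8, -90.4, 158.4]
contact_force: [0.7, 13.3, -0.3]
[(-124, 9), (-122, 24), (-120, 15), (-118, 14), (-116, 13), (-114, 15), (-112, 14), (-110, 8), (-68, 14), (-66, 6)]
[(-200, 6), (-198, 20), (-196, 18), (-194, 24), (-192, 20), (-190, 20), (-188, 53), (-186, 26), (-184, 4), (-126, 8), (-124, 44), (-122, 49), (-120, 17), (-118, 10), (-116, 6), (-114, 4)]
```

The head is against its open stop: force rises without motion, and the handle back at f≈-123.5 matches the prediction. I'll let the lever forward to the gap centre, lift out and check.

```bash

python3 -m pendant '[{"linear":[0.1,8,0],"twist":0},{"linear":[0.2,16,0],"twist":0},{"linear":[0.3,24,0],"twist":0},{"linear":[0.5,31,0],"twist":0},{"linear":[0.5,34,0],"twist":0},{"linear":[0.5,34,0],"twist":0}]'
python3 -m pendant '[{"linear":[0,0,20],"twist":0},{"linear":[0,0,50],"twist":0},{"linear":[0,0,90],"twist":0},{"linear":[0,30,120],"twist":0},{"linear":[-30,90,130],"twist":0},{"linear":[-60,150,130],"twist":0},{"linear":[-90,210,130],"twist":0},{"linear":[-120,270,130],"twist":0},{"linear":[-150,330,130],"twist":0},{"linear":[-180,380,130],"twist":0},{"linear":[-180,380,130],"twist":0},{"linear":[-180,380,130],"twist":0}]'
python3 - <<'E'
from h import *
for r in handle(): print(r)
c,W=cap("top"); q=rig(W).reshape(-1,3)
for f in range(-70,34,2):
    g=q[(abs(q[:,1]-f)<1)&(abs(q[:,0])<28)&(q[:,2]<136)&(q[:,2]>90)]
    if len(g)>2: print(f,len(g),"z",g[:,2].max().round(),"s",g[:,0].min().round(),g[:,0].max().round(),end=" | ")
cv2.imwrite("pics/c5.png",np.vstack([cv2.resize(c["frame"][135:255,110:430],(800,300),interpolation=2),cv2.resize(cap("side")[0]["frame"][120:320,200:460],(800,300)[:1]+(300,))]))
E
```

```text
time: 16.48
tool_pos: [541.5, -58.8, 158.8]
tcp_rot: [3.141, -0.0, -0.015]
contact_force: [0.3, 0.7, -0.2]
grip_width: 0.1
time: 17.98
tool_pos: [360.9, 322.0, 288.7]
tcp_rot: [3.141, -0.0, -0.013]
contact_force: [-0.6, -0.7, 0.7]
grip_width: 0.7
[(-180, 9), (-178, 11), (-176, 12), (-174, 7), (-172, 9), (-170, 4), (-124, 7), (-122, 28), (-120, 16), (-118, 15), (-116, 14), (-114, 15), (-112, 14), (-110, 8), (-68, 19), (-66, 28), (-64, 16), (-62, 14), (-60, 10), (-58, 10), (-56, 8)]
[(-182, 13), (-180, 51), (-178, 45), (-176, 12), (-174, 7), (-124, 51), (-122, 79), (-120, 32), (-118, 14), (-116, 13), (-114, 6), (-72, 4), (-70, 13), (-68, 40), (-66, 42), (-64, 29), (-62, 13), (-60, 9), (-58, 4)]
-70 16 z 126.0 s -23.0 22.0 | -68 36 z 135.0 s -23.0 21.0 | -66 22 z 135.0 s -23.0 21.0 | -64 9 z 133.0 s -23.0 19.0 | -62 9 z 133.0 s -23.0 21.0 | -60 5 z 131.0 s -21.0 21.0 | -58 6 z 131.0 s -20.0 19.0 | -56 5 z 126.0 s -18.0 -9.0 | -52 5 z 123.0 s -15.0 -7.0 | -50 4 z 122.0 s -13.0 -7.0 | 14 82 z 132.0 s -22.0 23.0 | 16 20 z 133.0 s -23.0 20.0 | 18 18 z 132.0 s -23.0 21.0 | 20 16 z 132.0 s -23.0 20.0 | 22 13 z 130.0 s -21.0 20.0 | 24 16 z 131.0 s -21.0 18.0 | 26 16 z 131.0 s -19.0 21.0 | 28 7 z 127.0 s -17.0 15.0 | 30 19 z 128.0 s -19.0 18.0 | 32 17 z 128.0 s -19.0 17.0 |
```

View pics/c5.png

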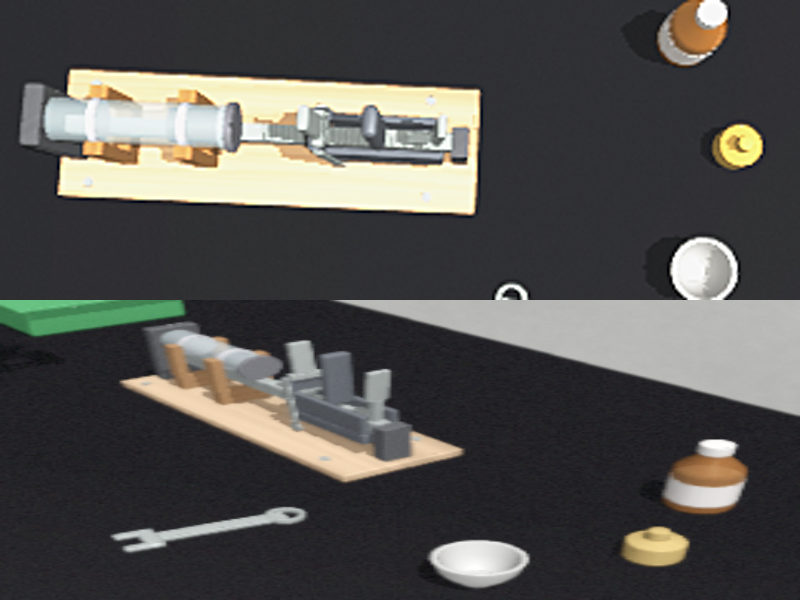

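The top crop shows the collar flush on the tube rim at (232,125), with the head well back at (300–450). Lever spacing to the handle is the same as at the start, and bystanders haven't moved. Handing in.

```bash
python3 -c "
from plant import bot
print(bot.close_job()); print(bot.get_obs()['time'])"
```

```text
the job is handed in; nothing more can be done
None
the job is handed in; nothing more can be done
```

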